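# Clear the specimen stack to its stations

### The arm

A 6-joint arm with a two-finger parallel gripper is mounted at the origin on the work surface. World frame = base frame: x ahead of the robot, y to its left, z up, the work surface at z = 0. Lengths are in m, angles in rad, forces in N, time in s.
With the tool pointing down it reaches from about 0.3 to 0.775 m from the base axis. Payload 14.6 kg.
Tool frame: the origin (TCP) lies on the centre line of the jaws, within the pads' length; the fingertips stand 25 mm ahead of it and the grasp point (between the pads) lies 6 mm ahead of it; z points along the fingers, y is the line along which they close (so a half turn about z gives the same grasp; the last joint's range is limited). The gripper opens to 94 mm and grips with 3 to 60 N. Pads are 16 mm wide; open, the fingers measure 119 mm over their backs; the gripper's body (75 mm by 177 mm) begins 78 mm behind the grasp point.
Start: joints at [1.26, 0.3, 1.521, -0, 1.321, -0.067], TCP at [0.133, 0.534, 0.23] pointing down, gripper open.
Joint ranges: [-3.03, 3.03], [-0.79, 2.21], [0.23, 2.52], [-1.04, 4.18], [0, 3.07], [-2.55, 2.55]. Speed limits (rad/s): [2.22, 2.22, 2.57, 3.14, 3.14, 3.14].

### API

Orientations are given as [roll, pitch, yaw] about the fixed x, y, z axes, in that order (R = Rz(yaw) Ry(pitch) Rx(roll)).
In Python, from station import r gives the robot as it stands.
- The arm moves only by the tool servo_tool, never from a script. Its argument "commands" is a list of rows, each an object with "delta_pos": the shift along the tool's x, y, z in m, a list of three; "twist": the turn, a rotation vector about the tool's x, y, z in degrees, a list of three; "jaw": the opening, from 0 (shut) to 1 (fully open). A call has 1 to 12 rows; each row is the pose to reach, as a shift and turn from the pose commanded when the call began, along the tool's axes at that moment; what a row does not reach only later rows make up. A row lasts 1/12 s, in which the tool goes at most 41.7 mm and 7.16 degrees, less where a joint would pass 70% of its speed; a pose out of reach is approached as far as the arm can. A call with a gripper value outside its range is refused whole. The fingers move at their own pace and stop on an object; "newtons" is the grip in N (left out, the last holds). Time passes only in rows, so rows that repeat a pose let the fingers close. It gives the time, the measured TCP pose, the force, the opening and the grip force at its end, in the units of the state.
- r.get_state(): the state, without advancing time (a new reading comes with each control period).
- r.read_camera(name): name is "scene" or "top"; returns a dict with "frame" (400x640x3 uint8, red, green, blue), "K" (3x3 intrinsics, pixels), "k1" (the pictures are not rectified: a ray, as slopes to the right and down, at radius r is drawn at 1 + k1 r^2 times it, then the intrinsics apply), "cam_to_world" (4x4, takes a point from camera to world coordinates). Camera axes: x right, y down, z forward; pixel columns grow to the right and rows downward; lengths in m; the calibration is good to about 2 mm. A picture is of the moment at which its call begins. There is no depth.
- r.close_job(): hands the job in; it is judged then, once.
Trained networks look in the newest picture that a camera, given by its name, has taken for a name from the list of things; names that differ only in an ending like _2 or _b are one class to them, and where a whole thing is asked for, a point or a joint stands for the part that bears it (a point fixed in the world has none). Each returns a list of dicts, best first, with "p" (0 to 1); they miss things now and then, are a little off and sometimes report something else, mostly with a low value. They report only what shows in the picture. A call takes as long as a camera call. They do not tell look-alikes from the thing itself.
- r.look_for(camera, thing): "position" ([x, y, z] in m, in world coordinates, good to about 4 mm: the middle of the surface that is visible of it).
- r.silhouettes(camera, thing): "pixels" (400x640 bool, what is visible of it).
The state is a dict: "clock": time; "joint_pos": joint angles; "joint_velocities": joint speeds; "effort": joint torques, N m; "eef_pos": TCP position; "tcp_rot": TCP orientation; "contact_force": force on the tool from outside, world axes, zero at the start; "torque": the same for the moment, N m; "finger_gap": opening from 0.0 (shut) to 1.0 (fully open); "grasp_force": force on a finger pad.
Only numpy, scipy, OpenCV 4.12 (cv2) and the standard library are available. Lean on these libraries where they do the work, as an engineer would, in place of code of your own. Each camera call takes 0.05 s, during which the arm holds its last target. There are 200 camera calls.

### The job

Take the stack of test pieces apart and set each one on its own station, polished face up: the small hexagonal offcut in the white dish, the black resin mount on the middle of the white disc of the microscope stage, the square block in the well of the wooden case and square to its sides, and the round block centred on the hardness tester's round anvil. Set them down, never drop or tip one, and leave the bottle and the jar where they stand.

Things in the scene. Friction and masses are not known exactly. Their poses are not given: they have to be found in the camera images.
- hex_cut: Loose hexagonal offcut of bright steel bar, 22 mm across flats (25 mm across corners), 20 mm tall, about 60 g; on top of the stack at the start. Origin: centre of its underside; z up; the x axis points along a pair of flats, so two flats face its +y and -y and the others lie at 60 degree steps. Goes in the dish.
- mount: Loose black resin specimen mount, a cylinder 34 mm in diameter and 20 mm tall, about 50 g; third from the bottom of the stack, under the hexagon. Origin: centre of its underside; z up. Goes on the stage.
- square_block: Loose square test block of light metal, 44 x 44 mm, 16 mm tall, about 200 g; second from the bottom of the stack. Origin: centre of its underside; z up, x and y square to its sides. Goes in the case.
- round_block: Loose round hardness test block of steel, 66 mm in diameter, 20 mm tall, about 500 g; bottom of the stack, standing on the bench. The stack is free-standing, its pieces roughly concentric and turned anyhow. Origin: centre of its underside; z up. Goes on the anvil.
- dish: Fixed white ceramic dish, round and shallow, 84 mm across the rim and 12 mm high, wall 4 mm; inside it is flat, about 68 mm across, its inner floor 4 mm above the bench. Origin: centre of its underside on the bench; z up.
- stage: Fixed black microscope stage plate, 110 x 110 mm, its top 12 mm above the bench, with a white disc 60 mm across flush in its middle and a flat steel clip along the +y and the -y edge (flush, no obstacle). Origin: centre of its underside; z up, x and y square to its sides.
- case: Fixed shallow wooden case, 88 x 88 mm outside, rim 14 mm above the bench, with a square well 62 x 62 mm lined in grey; the well's floor is 8 mm above the bench, so its walls stand 6 mm over it. Origin: centre of its underside; z up, x and y square to its walls.
- anvil: Fixed round anvil of dark steel, a solid flat-topped cylinder 92 mm in diameter, its top 25 mm above the bench, with a flush black spot 32 mm across at its centre. Origin: centre of its underside; z up.
- bottle: Bystander, loose: white plastic bottle, 50 mm in diameter, 110 mm tall. Origin: centre of its underside. Leave it where it is.
- jar: Bystander, loose: amber glass jar with a black cap, 56 mm in diameter, 60 mm tall. Origin: centre of its underside. Leave it where it is.
Things that resemble listed ones, but are neither listed nor needed, are in the scene too. Leave any pink or purple look-alike of the anvil alone.

How it is judged:
At the end, for the whole second after the job is handed in: All four rest flat (0.08 rad), still and released, on the right floor or top (3 mm): hexagon within 25 mm of the dish's centre; mount, square block and round block within 12 mm of the centre of stage, case and anvil; the square block's sides within 0.26 rad of the case's (horizontal distance between hex_cut and dish below 0.025 m and z of hex_cut in the frame of dish between 0.001 and 0.007 m and angle between each of hex_cut, mount, square_block, round_block's own z axis and vertical below 0.08 rad and linear speed of each of hex_cut, mount, square_block, round_block below 0.01 m/s and horizontal distance between mount and stage below 0.012 m and z of mount in the frame of stage between 0.009 and 0.015 m and horizontal distance between square_block and case below 0.012 m and z of square_block in the frame of case between 0.005 and 0.011 m and horizontal distance between round_block and anvil below 0.012 m and z of round_block in the frame of anvil between 0.022 and 0.028 m and (angle between the x axis of square_block and the x axis of case, either way round below 0.26 rad or angle between the x axis of square_block and the y axis of case, either way round below 0.26 rad)); the robot touches nothing.
It fails at once if a test piece is tipped by more than about 35 degrees (angle between any of hex_cut, mount, square_block, round_block's own z axis and vertical above 0.6 rad).
It fails at once if a test piece is dropped or falls (faster than 0.6 m/s with no finger on it: a fall of about 18 mm) ((linear speed of hex_cut above 0.6 m/s and contact force between the fingers and hex_cut below 0.05 N) or (linear speed of mount above 0.6 m/s and contact force between the fingers and mount below 0.05 N) or (linear speed of square_block above 0.6 m/s and contact force between the fingers and square_block below 0.05 N) or (linear speed of round_block above 0.6 m/s and contact force between the fingers and round_block below 0.05 N)).
It fails at once if the bottle or the jar is moved by more than 30 mm (distance of any of bottle, jar from where it was at the start of the episode above 0.03 m).
It also fails if it takes over 112 s, if anything falls off the work surface, if the arm or the gripper's body presses on something with over 40 N, if the wrist force passes 120 N, or if a joint passes its speed limit or range.

## Working session

There is one attempt and no reset: what is moved stays moved. The work goes in short steps, Python scripts to look and compute and a tool call to move; the robot and the scene stay as the last step left them, time stands still between calls to the robot, and variables do not carry over. Pictures are saved under pics/ and viewed, at most 14 in all, crops included, and the job is handed in when it is done.

Besides the shell and the picture viewer there is one more tool, called after "Request:" as name(argument=value, ...) on one line, values as JSON. servo_tool: Moves the arm, as the interface text tells. Its arguments: {"type":"object","properties":{"commands":{"type":"array"},"newtons":{"type":"number"}},"required":["commands"]}

```bash
mkdir -p pics; cat > h.py <<'E'
import numpy as np, cv2
from station import r
def pix2ray(c,u,v):
    K=np.array(c["K"]);x=(u-K[0,2])/K[0,0];y=(v-K[1,2])/K[1,1]
    xd,yd=x,y
    for _ in range(20):
        f=1+c["k1"]*(x*x+y*y);x,y=xd/f,yd/f
    T=np.array(c["cam_to_world"]);return T[:3,3],T[:3,:3]@np.array([x,y,1])
def onplane(c,u,v,z):
    o,d=pix2ray(c,u,v);return o+d*(z-o[2])/d[2]
E
python3 - <<'E'
from h import *
for n in("top","scene"):
    c=r.read_camera(n);cv2.imwrite(f"pics/{n}0.png",c["frame"][:,:,::-1])
    print(n,np.round(c["cam_to_world"],3).tolist(),c["k1"],c["K"][0][0])
    for t in "hex_cut mount square_block round_block dish stage case anvil bottle jar".split():
        print(t,[(np.round(d["position"],3).tolist(),round(d["p"],2)) for d in r.look_for(n,t)[:3]])
s=r.get_state();print(s)
E
```

```text
top [[-0.001, -0.995, 0.102, 0.349], [-1.0, 0.001, -0.007, 0.017], [0.007, -0.102, -0.995, 1.548], [0.0, 0.0, 0.0, 1.0]] 0.030541045633218824 474.41816488687493
hex_cut [([0.491, -0.354, 0.074], 0.61)]
mount [([0.479, -0.341, 0.057], 0.44)]
square_block [([0.49, -0.338, 0.034], 0.56)]
round_block [([0.476, -0.338, 0.025], 0.67)]
dish [([0.653, -0.163, 0.003], 0.67)]
stage [([0.621, 0.188, 0.015], 0.77), ([0.513, 0.339, 0.012], 0.59)]
case [([0.511, 0.34, 0.01], 0.59), ([0.489, -0.353, 0.079], 0.47)]
anvil [([0.346, -0.004, 0.023], 0.97), ([0.491, 0.019, 0.028], 0.8), ([0.36, 0.123, 0.023], 0.58)]
bottle [([0.644, -0.366, 0.074], 0.74)]
jar [([0.663, 0.386, 0.064], 0.58), ([0.478, -0.341, 0.057], 0.48)]
scene [[0.673, 0.575, -0.465, 0.981], [0.739, -0.533, 0.411, -0.377], [-0.011, -0.62, -0.784, 0.841], [0.0, 0.0, 0.0, 1.0]] -0.059255196537503926 391.98992855008635
hex_cut [([0.494, -0.353, 0.08], 0.58)]
mount [([0.499, -0.358, 0.055], 0.65)]
square_block [([0.507, -0.362, 0.037], 0.66)]
round_block [([0.508, -0.352, 0.019], 0.7)]
dish [([0.648, -0.159, 0.003], 0.69)]
stage [([0.626, 
[... 223 characters left out ...]
], 0.76)]
{'clock': 1.1, 'joint_pos': array([ 1.26039770e+00,  2.99929259e-01,  1.52101406e+00, -1.91918196e-05,
        1.32072981e+00, -6.65791709e-02]), 'joint_velocities': array([-0.00219209, -0.00127638, -0.00016937, -0.00111382,  0.00034544,
        0.00050048]), 'effort': array([ 1.80699767e-04, -5.31655848e+01, -3.52907145e+01,  7.08989915e-02,
        2.12490658e-02,  3.07371135e-05]), 'eef_pos': array([0.13276526, 0.53371213, 0.23042357]), 'tcp_rot': array([-3.14151113e+00,  1.31997281e-05,  2.89777795e+00]), 'contact_force': array([ 0.29758473, -1.20803601, -0.73947268]), 'torque': array([ 0.00958   , -0.00116329, -0.00516654]), 'grasp_force': 0.0, 'finger_gap': 1.002715148566083}
```

View pics/top0.png

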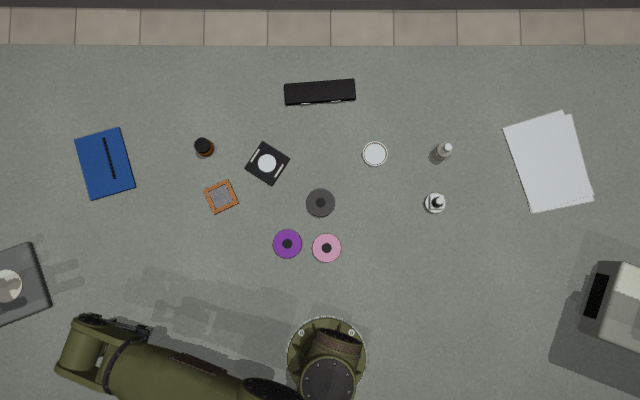

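View pics/scene0.png

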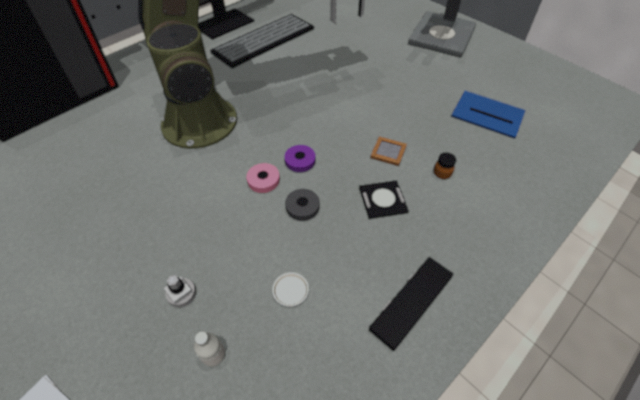

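Top view: anvil (320,203), look-alikes (287,243) and (326,248), stack (435,203), dish (375,153), stage (267,163), case (221,197), jar (204,147), bottle (444,150). The scene view agrees, with the stack at (180,290).

```bash
cat > m.py <<'E'
from h import *
ims=[]
for n in("top","scene"):
    c=r.read_camera(n);f=c["frame"]
    for t,z in dict(hex_cut=.076,mount=.056,square_block=.036,round_block=.02,dish=.012,stage=.012,case=.014,anvil=.025,bottle=.11,jar=.06).items():
        for d in r.silhouettes(n,t)[:2]:
            m=d["pixels"].astype(np.uint8);
            if m.sum()<5: continue
            cs,_=cv2.findContours(m,0,1);k=max(cs,key=len)
            w=np.array([onplane(c,p[0][0],p[0][1],z)[:2] for p in k],np.float32)
            (cx,cy),(a,b),ang=cv2.minAreaRect(w*1000)
            v,u=np.nonzero(m);print(n,t,round(d["p"],2),m.sum(),"pix",u.mean().round(1),v.mean().round(1),"cen",onplane(c,u.mean(),v.mean(),z)[:2].round(4),"rect",round(cx),round(cy),round(a),round(b),round(ang,1))
    u,v=(435,203) if n=="top" else (180,290)
    ims.append(cv2.resize(f[v-20:v+20,u-20:u+20,::-1],(400,400),interpolation=cv2.INTER_CUBIC))
cv2.imwrite("pics/stack.png",np.hstack(ims))
E
python3 m.py
```

```text
top hex_cut 0.68 35 pix 434.8 203.2 cen [ 0.4824 -0.3401] rect 482 -341 29 17 39.5
top hex_cut 0.54 32 pix 438.5 200.5 cen [ 0.491  -0.3519] rect 491 -352 16 16 88.5
top mount 0.38 62 pix 435.8 203.0 cen [ 0.4849 -0.3481] rect 485 -349 35 23 44.0
top square_block 0.55 135 pix 436.0 201.7 cen [ 0.4909 -0.3538] rect 490 -355 48 45 88.6
top round_block 0.72 130 pix 431.2 204.6 cen [ 0.4829 -0.3419] rect 477 -342 66 36 46.2
top dish 0.94 483 pix 374.4 153.2 cen [ 0.6535 -0.1615] rect 654 -163 79 80 89.5
top stage 0.92 1078 pix 266.9 163.2 cen [0.6201 0.1911] rect 620 190 110 109 57.3
top case 0.87 774 pix 220.6 196.1 cen [0.5117 0.3397] rect 511 340 92 90 24.6
top anvil 0.8 659 pix 319.8 201.5 cen [0.4929 0.0182] rect 493 17 89 94 45.2
top anvil 0.77 670 pix 326.3 247.0 cen [ 0.3471 -0.0027] rect 347 -2 90 90 45.0
top bottle 0.85 304 pix 441.8 151.5 cen [ 0.6391 -0.3572] rect 638 -357 50 67 44.6
top jar 0.52 272 pix 204.2 146.3 cen [0.6657 0.385 ] rect 667 386 64 49 46.2
scene hex_cut 0.56 108 pix 173.3 281.9 cen [ 0.4968 -0.3555] rect 496 -355 18 32 82.3
scene mount 0.58 110 pix 177.7 287.3 cen [ 0.5019 -0.3544] rect 499 -355 32 32 89.8
scene mount 0.51 778 pix 208.9 348.3 cen [ 0.6593 -0.3763] rect 656 -377 49 78 83.4
scene square_block 0.79 219 pix 178.4 293.9 cen [ 0.5049 -0.3609] rect 497 -357 44 50 88.4
scene round_block 0.83 251 pix 185.4 296.3 cen [ 0.5111 -0.3515] rect 506 -353 52 63 5.7
scene stage 0.62 1397 pix 383.2 199.1 cen [0.6243 0.188 ] rect 623 190 112 116 57.4
scene case 0.68 695 pix 388.1 150.8 cen [0.5146 0.3344] rect 514 337 88 103 26.8
scene case 0.48 977 pix 290.1 288.9 cen [ 0.6537 -0.1636] rect 652 -163 82 81 48.2
scene anvil 0.77 790 pix 263.0 177.7 cen [ 0.3545 -0.0079] rect 353 -6 89 108 53.7
scene anvil 0.71 852 pix 302.1 204.7 cen [0.4984 0.0098] rect 497 10 85 98 47.3
scene jar 0.57 484 pix 444.8 165.2 cen [0.6815 0.3666] rect 681 369 53 104 18.2
```

View pics/stack.png

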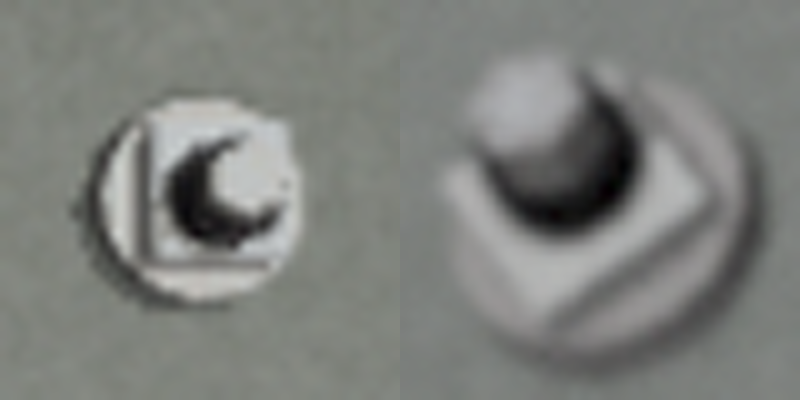

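The crop shows the stack slightly staggered toward +x/-y at the top. In the top view the square block's sides run along the image axes, so its yaw is about 0. The hexagon's top is near pixel (439.5,199.5) in the top image and (172,280) in the scene image. Next I refine these positions.

```bash
python3 - <<'E'
from h import *
T=r.read_camera("top");S=r.read_camera("scene")
def tri(a,b):
    o,d=pix2ray(T,*a);p,e=pix2ray(S,*b);d/=np.linalg.norm(d);e/=np.linalg.norm(e)
    s=np.linalg.lstsq(np.c_[d,-e],p-o,rcond=None)[0];q=[o+s[0]*d,p+s[1]*e];return np.round((q[0]+q[1])/2,4),np.linalg.norm(q[0]-q[1]).round(4)
print("hex",onplane(T,439.5,199.5,.076),onplane(S,172,280,.076),tri((439.5,199.5),(172,280)))
print("round",onplane(T,434.6,202.6,.02),onplane(S,160+20-.5,270+20.5,.02))
print("square",onplane(T,415+21.6,183+19.4,.036),onplane(S,160+17.8-.5,270+20,.036))
print("mount",onplane(T,415+22-.5,183+19-.5,.056),onplane(S,160+16.7,270+15.5,.056))
# dark blob of anvil spot / white disc centres
for n,c,boxs in(("top",T,dict(spot=(320,203),disc=(267,163))),("scene",S,dict(spot=(302,203),disc=(384,198)))):
    g=cv2.cvtColor(c["frame"],cv2.COLOR_RGB2GRAY).astype(float)
    for k,(u,v) in boxs.items():
        a=g[v-8:v+9,u-9:u+10];w=np.clip(a-170,0,None) if k=="disc" else np.clip(40-a,0,None)
        yy,xx=np.mgrid[v-8:v+9,u-9:u+10]
        if w.sum(): print(n,k,onplane(c,(w*xx).sum()/w.sum(),(w*yy).sum()/w.sum(),.012 if k=="disc" else .025).round(4))
        print(a.min(),a.max())
E
```

```text
hex [ 0.49408291 -0.3550515   0.076     ] [ 0.49080461 -0.35537655  0.076     ] (array([ 0.4935, -0.3548,  0.0796]), np.float64(0.0014))
round [ 0.48952614 -0.35313335  0.02      ] [ 0.48974627 -0.35428623  0.02      ]
square [ 0.48869727 -0.35566017  0.036     ] [ 0.49492875 -0.3578223   0.036     ]
mount [ 0.48970859 -0.35048558  0.056     ] [ 0.49674108 -0.35378029  0.056     ]
42.0 81.0
top disc [0.6213 0.1924 0.012 ]
37.0 198.0
scene spot [0.4893 0.0172 0.025 ]
19.0 75.0
scene disc [0.6207 0.1931 0.012 ]
22.0 184.0
```

Request:
servo_tool(commands=[{"delta_pos": [-0.4,-0.32,0.0],"twist": [0,0,76]},{"delta_pos": [-0.4,-0.32,0.0],"twist": [0,0,76]},{"delta_pos": [-0.4,-0.32,0.0],"twist": [0,0,76]},{"delta_pos": [-0.4,-0.32,0.0],"twist": [0,0,76]},{"delta_pos": [-0.4,-0.32,0.0],"twist": [0,0,76]},{"delta_pos": [-0.4,-0.32,0.0],"twist": [0,0,76]},{"delta_pos": [-0.4,-0.32,0.0],"twist": [0,0,76]},{"delta_pos": [-0.4,-0.32,0.0],"twist": [0,0,76]},{"delta_pos": [-0.4,-0.32,0.0],"twist": [0,0,76]},{"delta_pos": [-0.4,-0.32,0.0],"twist": [0,0,76]},{"delta_pos": [-0.4,-0.32,0.0],"twist": [0,0,76]},{"delta_pos": [-0.4,-0.32,0.0],"twist": [0,0,76]}])

```text
schema error: expected keys delta_pos, twist, jaw
```

Request:
servo_tool(commands=[{"delta_pos": [-0.4,-0.32,0.0],"twist": [0,0,76],"jaw": 0.7},{"delta_pos": [-0.4,-0.32,0.0],"twist": [0,0,76],"jaw": 0.7},{"delta_pos": [-0.4,-0.32,0.0],"twist": [0,0,76],"jaw": 0.7},{"delta_pos": [-0.4,-0.32,0.0],"twist": [0,0,76],"jaw": 0.7},{"delta_pos": [-0.4,-0.32,0.0],"twist": [0,0,76],"jaw": 0.7},{"delta_pos": [-0.4,-0.32,0.0],"twist": [0,0,76],"jaw": 0.7},{"delta_pos": [-0.4,-0.32,0.0],"twist": [0,0,76],"jaw": 0.7},{"delta_pos": [-0.4,-0.32,0.0],"twist": [0,0,76],"jaw": 0.7},{"delta_pos": [-0.4,-0.32,0.0],"twist": [0,0,76],"jaw": 0.7},{"delta_pos": [-0.4,-0.32,0.0],"twist": [0,0,76],"jaw": 0.7},{"delta_pos": [-0.4,-0.32,0.0],"twist": [0,0,76],"jaw": 0.7},{"delta_pos": [-0.4,-0.32,0.0],"twist": [0,0,76],"jaw": 0.7}])

```text
clock: 3.3
eef_pos: [0.4371, 0.1344, 0.2308]
tcp_rot: [3.141, -0.0, 1.566]
contact_force: [1.1, 0.8, -0.1]
finger_gap: 0.7
grasp_force: 0.0
```

Request:
servo_tool(commands=[{"delta_pos": [-0.482,0.05,0.05],"twist": [0,0,0],"jaw": 0.7},{"delta_pos": [-0.482,0.05,0.05],"twist": [0,0,0],"jaw": 0.7},{"delta_pos": [-0.482,0.05,0.05],"twist": [0,0,0],"jaw": 0.7},{"delta_pos": [-0.482,0.05,0.05],"twist": [0,0,0],"jaw": 0.7},{"delta_pos": [-0.482,0.05,0.05],"twist": [0,0,0],"jaw": 0.7},{"delta_pos": [-0.482,0.05,0.05],"twist": [0,0,0],"jaw": 0.7},{"delta_pos": [-0.482,0.05,0.05],"twist": [0,0,0],"jaw": 0.7},{"delta_pos": [-0.482,0.05,0.05],"twist": [0,0,0],"jaw": 0.7},{"delta_pos": [-0.482,0.05,0.05],"twist": [0,0,0],"jaw": 0.7},{"delta_pos": [-0.482,0.05,0.05],"twist": [0,0,0],"jaw": 0.7},{"delta_pos": [-0.482,0.05,0.05],"twist": [0,0,0],"jaw": 0.7},{"delta_pos": [-0.482,0.05,0.05],"twist": [0,0,0],"jaw": 0.7}])

```text
clock: 4.3
eef_pos: [0.486, -0.3489, 0.1798]
tcp_rot: [-3.141, 0.0, 1.57]
contact_force: [-1.1, 0.9, -1.1]
finger_gap: 0.7
grasp_force: 0.0
```

Request:
servo_tool(commands=[{"delta_pos": [0,0,0],"twist": [0,0,0],"jaw": 0.7},{"delta_pos": [0,0,0],"twist": [0,0,0],"jaw": 0.7},{"delta_pos": [0,0,0],"twist": [0,0,0],"jaw": 0.7}])

```text
clock: 4.55
eef_pos: [0.4865, -0.3451, 0.1803]
tcp_rot: [-3.141, -0.0, 1.571]
contact_force: [1.1, -0.3, 0.0]
finger_gap: 0.702
grasp_force: 0.0
```

Request:
servo_tool(commands=[{"delta_pos": [-0.01,0.007,0.03],"twist": [0,0,0],"jaw": 0.5},{"delta_pos": [-0.01,0.007,0.06],"twist": [0,0,0],"jaw": 0.5},{"delta_pos": [-0.01,0.007,0.08],"twist": [0,0,0],"jaw": 0.5},{"delta_pos": [-0.01,0.007,0.09],"twist": [0,0,0],"jaw": 0.5},{"delta_pos": [-0.01,0.007,0.096],"twist": [0,0,0],"jaw": 0.5},{"delta_pos": [-0.01,0.007,0.096],"twist": [0,0,0],"jaw": 0.5},{"delta_pos": [-0.01,0.007,0.096],"twist": [0,0,0],"jaw": 0.5}])

```text
clock: 5.13
eef_pos: [0.4941, -0.3555, 0.0858]
tcp_rot: [3.14, 0.001, 1.572]
contact_force: [-0.4, -0.6, -0.7]
finger_gap: 0.501
grasp_force: 0.0
```

```bash
python3 - <<'E'
from h import *
ims=[]
for n,(u,v) in(("top",(435,203)),("scene",(175,280))):
    f=r.read_camera(n)["frame"]
    ims.append(cv2.resize(f[v-25:v+25,u-25:u+25,::-1],(400,400),interpolation=cv2.INTER_CUBIC))
cv2.imwrite("pics/g1.png",np.hstack(ims))
E
```

```text
(no output)
```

View pics/g1.png

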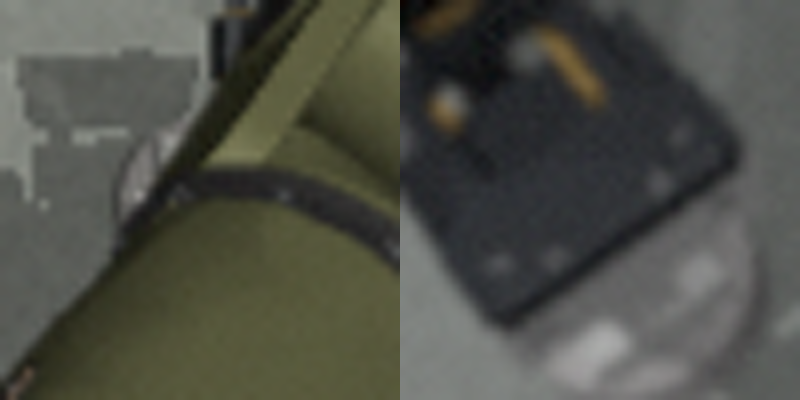

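The arm hides the pieces, as expected, so I close on the hexagon from the measured pose.

Request:
servo_tool(commands=[{"delta_pos": [0,0,0.001],"twist": [0,0,0],"jaw": 0.4},{"delta_pos": [0,0,0.001],"twist": [0,0,0],"jaw": 0.35},{"delta_pos": [0,0,0.001],"twist": [0,0,0],"jaw": 0.3},{"delta_pos": [0,0,0.001],"twist": [0,0,0],"jaw": 0.27},{"delta_pos": [0,0,0.001],"twist": [0,0,0],"jaw": 0.24},{"delta_pos": [0,0,0.001],"twist": [0,0,0],"jaw": 0.21},{"delta_pos": [0,0,0.001],"twist": [0,0,0],"jaw": 0.15},{"delta_pos": [0,0,0.001],"twist": [0,0,0],"jaw": 0.1},{"delta_pos": [0,0,0.001],"twist": [0,0,0],"jaw": 0.1},{"delta_pos": [0,0,0.001],"twist": [0,0,0],"jaw": 0.1}], newtons=15)

```text
clock: 6.07
eef_pos: [0.4936, -0.3557, 0.0836]
tcp_rot: [3.141, 0.0, 1.571]
contact_force: [-0.0, -0.1, 3.1]
finger_gap: 0.256
grasp_force: 15.0
```

Request:
servo_tool(commands=[{"delta_pos": [0,0,0],"twist": [0,0,0],"jaw": 0.05},{"delta_pos": [0,0,-0.01],"twist": [0,0,0],"jaw": 0.05},{"delta_pos": [0,0,-0.03],"twist": [0,0,0],"jaw": 0.05},{"delta_pos": [0,0,-0.06],"twist": [0,0,0],"jaw": 0.05},{"delta_pos": [0,0,-0.09],"twist": [0,0,0],"jaw": 0.05},{"delta_pos": [0.02,0.015,-0.09],"twist": [0,0,0],"jaw": 0.05},{"delta_pos": [0.05,0.04,-0.09],"twist": [0,0,0],"jaw": 0.05},{"delta_pos": [0.08,0.065,-0.09],"twist": [0,0,0],"jaw": 0.05},{"delta_pos": [0.11,0.09,-0.09],"twist": [0,0,0],"jaw": 0.05},{"delta_pos": [0.14,0.115,-0.09],"twist": [0,0,0],"jaw": 0.05},{"delta_pos": [0.17,0.14,-0.09],"twist": [0,0,0],"jaw": 0.05},{"delta_pos": [0.192,0.16,-0.09],"twist": [0,0,0],"jaw": 0.05}], newtons=30)

```text
clock: 7.07
eef_pos: [0.6548, -0.1606, 0.1739]
tcp_rot: [3.141, -0.0, 1.573]
contact_force: [0.1, -1.4, -0.3]
finger_gap: 0.253
grasp_force: 30.0
```

```bash
sed -i 's/"stack.png"/"s1.png"/' m.py; sed -i 's#pics/stack.png#pics/s1.png#; s/dict(hex_cut=.076,mount=.056,square_block=.036,round_block=.02.*jar=.06)/dict(mount=.056,square_block=.036,round_block=.02)/' m.py; python3 m.py; python3 -c "from h import *;s=r.get_state();print(s['eef_pos'],s['finger_gap'],s['clock'])"
```

```text
top mount 0.6 115 pix 437.3 201.1 cen [ 0.491  -0.3529] rect 490 -354 35 35 88.6
top round_block 0.5 99 pix 429.9 206.8 cen [ 0.476  -0.3377] rect 475 -340 61 31 46.4
top round_block 0.18 1119 pix 266.6 162.8 cen [0.6201 0.1914] rect 621 191 111 111 58.3
scene mount 0.61 214 pix 175.4 285.1 cen [ 0.4938 -0.3554] rect 494 -355 42 31 6.3
scene square_block 0.63 212 pix 179.2 293.6 cen [ 0.5054 -0.359 ] rect 497 -357 44 47 88.4
scene round_block 0.78 247 pix 186.0 296.4 cen [ 0.5124 -0.3507] rect 505 -351 52 64 13.7
[ 0.65284675 -0.1646572   0.17376321] 0.25336312574206377 7.4667
```

View pics/s1.png

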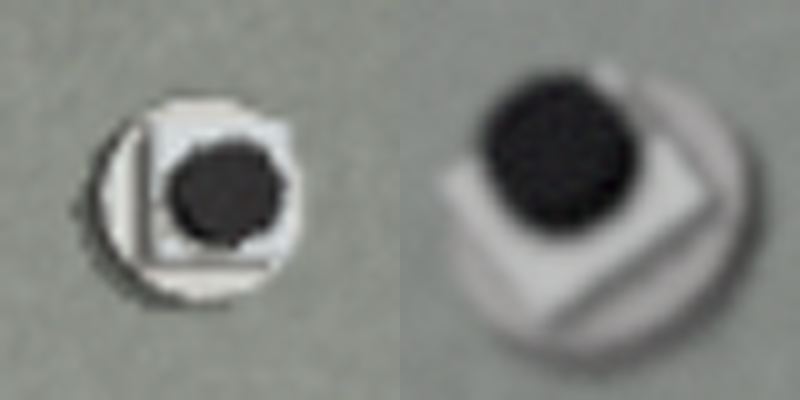

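The hexagon is off the stack and the rest is undisturbed: the mount is at (437,201) in the top view. I lower the hexagon into the dish.

Request:
servo_tool(commands=[{"delta_pos": [0.001,0,0.03],"twist": [0,0,0],"jaw": 0.05},{"delta_pos": [0.001,0,0.06],"twist": [0,0,0],"jaw": 0.05},{"delta_pos": [0.001,0,0.09],"twist": [0,0,0],"jaw": 0.05},{"delta_pos": [0.001,0,0.115],"twist": [0,0,0],"jaw": 0.05},{"delta_pos": [0.001,0,0.13],"twist": [0,0,0],"jaw": 0.05},{"delta_pos": [0.001,0,0.137],"twist": [0,0,0],"jaw": 0.05},{"delta_pos": [0.001,0,0.14],"twist": [0,0,0],"jaw": 0.05},{"delta_pos": [0.001,0,0.141],"twist": [0,0,0],"jaw": 0.05},{"delta_pos": [0.001,0,0.142],"twist": [0,0,0],"jaw": 0.05},{"delta_pos": [0.001,0,0.142],"twist": [0,0,0],"jaw": 0.05},{"delta_pos": [0.001,0,0.142],"twist": [0,0,0],"jaw": 0.05}])

```text
clock: 8.38
eef_pos: [0.6538, -0.1626, 0.0325]
tcp_rot: [3.14, 0.0, 1.571]
contact_force: [0.3, -0.7, -1.3]
finger_gap: 0.254
grasp_force: 30.0
```

Request:
servo_tool(commands=[{"delta_pos": [0,0,0.001],"twist": [0,0,0],"jaw": 0.05},{"delta_pos": [0,0,0.001],"twist": [0,0,0],"jaw": 0.05},{"delta_pos": [0,0,0.001],"twist": [0,0,0],"jaw": 0.27},{"delta_pos": [0,0,0.001],"twist": [0,0,0],"jaw": 0.3},{"delta_pos": [0,0,0.001],"twist": [0,0,0],"jaw": 0.34},{"delta_pos": [0,0,0.001],"twist": [0,0,0],"jaw": 0.35},{"delta_pos": [0,0,0.001],"twist": [0,0,0],"jaw": 0.35},{"delta_pos": [0,0,-0.01],"twist": [0,0,0],"jaw": 0.35},{"delta_pos": [0,0,-0.04],"twist": [0,0,0],"jaw": 0.35},{"delta_pos": [0,0,-0.08],"twist": [0,0,0],"jaw": 0.5},{"delta_pos": [0,0,-0.12],"twist": [0,0,0],"jaw": 0.6}])

```text
clock: 9.3
eef_pos: [0.6529, -0.1623, 0.1531]
tcp_rot: [-3.14, -0.0, 1.571]
contact_force: [0.8, -0.9, 0.1]
finger_gap: 0.458
grasp_force: 0.0
```

Request:
servo_tool(commands=[{"delta_pos": [-0.03,-0.025,0],"twist": [0,0,0],"jaw": 0.6},{"delta_pos": [-0.191,-0.162,0],"twist": [0,0,0],"jaw": 0.6},{"delta_pos": [-0.191,-0.162,0],"twist": [0,0,0],"jaw": 0.6},{"delta_pos": [-0.191,-0.162,0],"twist": [0,0,0],"jaw": 0.6},{"delta_pos": [-0.191,-0.162,0],"twist": [0,0,0],"jaw": 0.6},{"delta_pos": [-0.191,-0.162,0],"twist": [0,0,0],"jaw": 0.6},{"delta_pos": [-0.191,-0.162,0],"twist": [0,0,0],"jaw": 0.6},{"delta_pos": [-0.191,-0.162,0],"twist": [0,0,0],"jaw": 0.6},{"delta_pos": [-0.191,-0.162,0],"twist": [0,0,0],"jaw": 0.6}])

```text
clock: 10.05
eef_pos: [0.4918, -0.3534, 0.1521]
tcp_rot: [3.141, 0.0, 1.571]
contact_force: [-0.0, -0.5, -0.3]
finger_gap: 0.599
grasp_force: 0.0
```

Request:
servo_tool(commands=[{"delta_pos": [0,0,0.03],"twist": [0,0,0],"jaw": 0.6},{"delta_pos": [0,0,0.06],"twist": [0,0,0],"jaw": 0.6},{"delta_pos": [0,0,0.075],"twist": [0,0,0],"jaw": 0.6},{"delta_pos": [0,0,0.08],"twist": [0,0,0],"jaw": 0.6},{"delta_pos": [0,0,0.08],"twist": [0,0,0],"jaw": 0.6},{"delta_pos": [0,0,0.08],"twist": [0,0,0],"jaw": 0.6}])

```text
clock: 10.55
eef_pos: [0.4925, -0.3532, 0.0725]
tcp_rot: [3.141, 0.001, 1.573]
contact_force: [-0.0, -0.5, 0.1]
finger_gap: 0.597
grasp_force: 0.0
```

Down the last 8 mm and close.

Request:
servo_tool(commands=[{"delta_pos": [0,0,0.005],"twist": [0,0,0],"jaw": 0.55},{"delta_pos": [0,0,0.008],"twist": [0,0,0],"jaw": 0.5},{"delta_pos": [0,0,0.008],"twist": [0,0,0],"jaw": 0.45},{"delta_pos": [0,0,0.008],"twist": [0,0,0],"jaw": 0.42},{"delta_pos": [0,0,0.008],"twist": [0,0,0],"jaw": 0.4},{"delta_pos": [0,0,0.008],"twist": [0,0,0],"jaw": 0.38},{"delta_pos": [0,0,0.008],"twist": [0,0,0],"jaw": 0.36},{"delta_pos": [0,0,0.008],"twist": [0,0,0],"jaw": 0.34},{"delta_pos": [0,0,0.008],"twist": [0,0,0],"jaw": 0.2},{"delta_pos": [0,0,0.008],"twist": [0,0,0],"jaw": 0.2},{"delta_pos": [0,0,0.008],"twist": [0,0,0],"jaw": 0.2}], newtons=25)

```text
clock: 11.47
eef_pos: [0.4916, -0.3537, 0.0636]
tcp_rot: [3.141, 0.0, 1.571]
contact_force: [-1.2, -0.0, 2.4]
finger_gap: 0.355
grasp_force: 25.0
```

Request:
servo_tool(commands=[{"delta_pos": [0,0,-0.01],"twist": [0,0,0],"jaw": 0.2},{"delta_pos": [0,0,-0.03],"twist": [0,0,0],"jaw": 0.2},{"delta_pos": [0,0,-0.06],"twist": [0,0,0],"jaw": 0.2},{"delta_pos": [0.01,0,-0.09],"twist": [0,0,0],"jaw": 0.2},{"delta_pos": [0.03,0,-0.09],"twist": [0,0,0],"jaw": 0.2},{"delta_pos": [0.06,0,-0.09],"twist": [0,0,0],"jaw": 0.2},{"delta_pos": [0.1,0.01,-0.09],"twist": [0,0,0],"jaw": 0.2},{"delta_pos": [0.14,0.02,-0.09],"twist": [0,0,0],"jaw": 0.2},{"delta_pos": [0.18,0.03,-0.09],"twist": [0,0,0],"jaw": 0.2},{"delta_pos": [0.22,0.04,-0.09],"twist": [0,0,0],"jaw": 0.2},{"delta_pos": [0.25,0.05,-0.09],"twist": [0,0,0],"jaw": 0.2},{"delta_pos": [0.28,0.06,-0.09],"twist": [0,0,0],"jaw": 0.2}])

```text
clock: 12.47
eef_pos: [0.5516, -0.0715, 0.1543]
tcp_rot: [3.141, 0.0, 1.572]
contact_force: [0.3, -1.4, -0.3]
finger_gap: 0.358
grasp_force: 25.0
```

Request:
servo_tool(commands=[{"delta_pos": [0.03,0.008,0],"twist": [0,0,0],"jaw": 0.2},{"delta_pos": [0.06,0.016,0],"twist": [0,0,0],"jaw": 0.2},{"delta_pos": [0.1,0.026,0],"twist": [0,0,0],"jaw": 0.2},{"delta_pos": [0.14,0.036,0],"twist": [0,0,0],"jaw": 0.2},{"delta_pos": [0.18,0.046,0],"twist": [0,0,0],"jaw": 0.2},{"delta_pos": [0.21,0.056,0],"twist": [0,0,0],"jaw": 0.2},{"delta_pos": [0.24,0.064,0],"twist": [0,0,0],"jaw": 0.2},{"delta_pos": [0.26,0.068,0],"twist": [0,0,0],"jaw": 0.2},{"delta_pos": [0.266,0.07,0],"twist": [0,0,0],"jaw": 0.2},{"delta_pos": [0.266,0.07,0],"twist": [0,0,0],"jaw": 0.2}])

```text
clock: 13.3
eef_pos: [0.6211, 0.1937, 0.1536]
tcp_rot: [-3.142, -0.0, 1.573]
contact_force: [-0.6, 0.2, -1.0]
finger_gap: 0.352
grasp_force: 25.0
```

```bash
cat > v.py <<'E'
from h import *
import sys
name=sys.argv[1];ims=[]
for a in sys.argv[2:]:
    n,u,v=a.split(",");u=int(u);v=int(v);f=r.read_camera(n)["frame"]
    ims.append(cv2.resize(f[v-25:v+25,u-25:u+25,::-1],(400 if len(sys.argv)<5 else 260,)*2,interpolation=cv2.INTER_CUBIC))
cv2.imwrite(f"pics/{name}.png",np.hstack(ims))
E
python3 v.py s2 top,435,203 top,375,153 scene,290,290
python3 - <<'E'
from h import *
for n in("top","scene"):
    c=r.read_camera(n)
    for t,z in dict(hex_cut=.024,square_block=.036,round_block=.02).items():
        for d in r.silhouettes(n,t)[:2]:
            m=d["pixels"].astype(np.uint8);k=max(cv2.findContours(m,0,1)[0],key=len)
            w=np.array([onplane(c,p[0][0],p[0][1],z)[:2] for p in k],np.float32)*1000
            v,u=np.nonzero(m);print(n,t,round(d["p"],2),m.sum(),u.mean().round(1),v.mean().round(1),onplane(c,u.mean(),v.mean(),z)[:2].round(4),[np.round(q,1) for q in cv2.minAreaRect(w)])
print(r.get_state()["eef_pos"])
E
```

```text
top square_block 0.7 206 436.0 201.5 [ 0.4916 -0.3538] [array([ 491.6, -353.8]), array([45.6, 41.8]), np.float64(90.0)]
top round_block 0.66 122 430.5 204.8 [ 0.4825 -0.3398] [array([ 477.8, -340.3]), array([63.3, 34.7]), np.float64(44.1)]
scene hex_cut 0.44 841 290.1 289.0 [ 0.6581 -0.1664] [array([ 657.1, -165.9]), array([81.1, 77.8]), np.float64(47.5)]
scene hex_cut 0.41 112 290.9 288.7 [ 0.6587 -0.1647] [array([ 658.4, -164.1]), array([22.6, 27.1]), np.float64(49.2)]
scene square_block 0.65 422 178.0 289.6 [ 0.4951 -0.3561] [array([ 494.4, -356. ]), array([45.1, 52.5]), np.float64(88.6)]
scene round_block 0.73 320 184.1 295.5 [ 0.5076 -0.3528] [array([ 501.7, -352.6]), array([59.8, 66.4]), np.float64(9.8)]
[0.6212512  0.19214973 0.15351487]
```

View pics/s2.png

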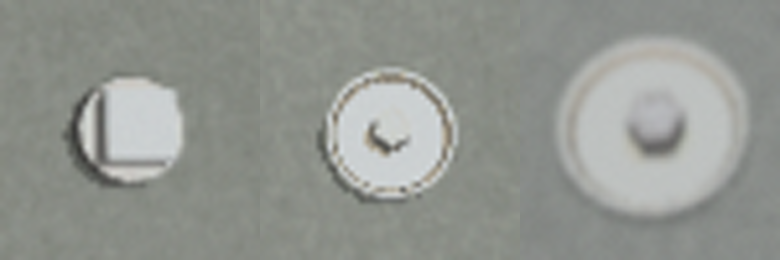

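The hexagon stands in the middle of the dish, and the square block lies square to the axes on the round block. I lower the mount onto the stage.

Request:
servo_tool(commands=[{"delta_pos": [0,0,0.03],"twist": [0,0,0],"jaw": 0.2},{"delta_pos": [0,0,0.06],"twist": [0,0,0],"jaw": 0.2},{"delta_pos": [0,0,0.085],"twist": [0,0,0],"jaw": 0.2},{"delta_pos": [0,0,0.1],"twist": [0,0,0],"jaw": 0.2},{"delta_pos": [0,0,0.108],"twist": [0,0,0],"jaw": 0.2},{"delta_pos": [0,0,0.112],"twist": [0,0,0],"jaw": 0.2},{"delta_pos": [0,0,0.113],"twist": [0,0,0],"jaw": 0.2},{"delta_pos": [0,0,0.114],"twist": [0,0,0],"jaw": 0.2},{"delta_pos": [0,0,0.1145],"twist": [0,0,0],"jaw": 0.2},{"delta_pos": [0,0,0.1145],"twist": [0,0,0],"jaw": 0.2}])

```text
clock: 14.68
eef_pos: [0.6216, 0.1926, 0.0398]
tcp_rot: [3.14, -0.0, 1.571]
contact_force: [-0.4, 0.1, -0.0]
finger_gap: 0.353
grasp_force: 25.0
```

Request:
servo_tool(commands=[{"delta_pos": [0,0,0],"twist": [0,0,0],"jaw": 0.36},{"delta_pos": [0,0,0],"twist": [0,0,0],"jaw": 0.4},{"delta_pos": [0,0,0],"twist": [0,0,0],"jaw": 0.45},{"delta_pos": [0,0,0],"twist": [0,0,0],"jaw": 0.5},{"delta_pos": [0,0,0],"twist": [0,0,0],"jaw": 0.5},{"delta_pos": [0,0,-0.01],"twist": [0,0,0],"jaw": 0.5},{"delta_pos": [0,0,-0.04],"twist": [0,0,0],"jaw": 0.6},{"delta_pos": [0,0,-0.08],"twist": [0,0,0],"jaw": 0.7},{"delta_pos": [0,0,-0.114],"twist": [0,0,0],"jaw": 0.7},{"delta_pos": [-0.02,-0.005,-0.114],"twist": [0,0,0],"jaw": 0.7},{"delta_pos": [-0.06,-0.015,-0.114],"twist": [0,0,0],"jaw": 0.7},{"delta_pos": [-0.1,-0.025,-0.114],"twist": [0,0,0],"jaw": 0.7}])

```text
clock: 15.68
eef_pos: [0.5958, 0.0921, 0.1541]
tcp_rot: [3.14, -0.0, 1.574]
contact_force: [1.1, -0.6, -0.6]
finger_gap: 0.701
grasp_force: 0.0
```

Request:
servo_tool(commands=[{"delta_pos": [-0.446,-0.105,0],"twist": [0,0,0],"jaw": 0.7},{"delta_pos": [-0.446,-0.105,0],"twist": [0,0,0],"jaw": 0.7},{"delta_pos": [-0.446,-0.105,0],"twist": [0,0,0],"jaw": 0.7},{"delta_pos": [-0.446,-0.105,0],"twist": [0,0,0],"jaw": 0.7},{"delta_pos": [-0.446,-0.105,0],"twist": [0,0,0],"jaw": 0.7},{"delta_pos": [-0.446,-0.105,0],"twist": [0,0,0],"jaw": 0.7},{"delta_pos": [-0.446,-0.105,0],"twist": [0,0,0],"jaw": 0.7},{"delta_pos": [-0.446,-0.105,0],"twist": [0,0,0],"jaw": 0.7},{"delta_pos": [-0.446,-0.105,0],"twist": [0,0,0],"jaw": 0.7},{"delta_pos": [-0.446,-0.105,0],"twist": [0,0,0],"jaw": 0.7},{"delta_pos": [-0.446,-0.105,0],"twist": [0,0,0],"jaw": 0.7},{"delta_pos": [-0.446,-0.105,0],"twist": [0,0,0],"jaw": 0.7}])

```text
clock: 16.68
eef_pos: [0.4893, -0.3596, 0.1536]
tcp_rot: [3.141, 0.002, 1.566]
contact_force: [-0.8, 0.9, -0.1]
finger_gap: 0.701
grasp_force: 0.0
```

Request:
servo_tool(commands=[{"delta_pos": [0,0,0.02],"twist": [0,0,0],"jaw": 0.7},{"delta_pos": [0,0,0.05],"twist": [0,0,0],"jaw": 0.7},{"delta_pos": [0,0,0.075],"twist": [0,0,0],"jaw": 0.7},{"delta_pos": [0,0,0.08],"twist": [0,0,0],"jaw": 0.7},{"delta_pos": [0,0,0.08],"twist": [0,0,0],"jaw": 0.7},{"delta_pos": [0,0,0.08],"twist": [0,0,0],"jaw": 0.7}])

```text
clock: 17.18
eef_pos: [0.4921, -0.3538, 0.0746]
tcp_rot: [3.14, 0.001, 1.572]
contact_force: [0.0, -0.1, 0.7]
finger_gap: 0.696
grasp_force: 0.0
```

Request:
servo_tool(commands=[{"delta_pos": [0,0,0.012],"twist": [0,0,0],"jaw": 0.65},{"delta_pos": [0,0,0.021],"twist": [0,0,0],"jaw": 0.6},{"delta_pos": [0,0,0.021],"twist": [0,0,0],"jaw": 0.55},{"delta_pos": [0,0,0.021],"twist": [0,0,0],"jaw": 0.53},{"delta_pos": [0,0,0.021],"twist": [0,0,0],"jaw": 0.51},{"delta_pos": [0,0,0.021],"twist": [0,0,0],"jaw": 0.49},{"delta_pos": [0,0,0.021],"twist": [0,0,0],"jaw": 0.47},{"delta_pos": [0,0,0.021],"twist": [0,0,0],"jaw": 0.45},{"delta_pos": [0,0,0.021],"twist": [0,0,0],"jaw": 0.3},{"delta_pos": [0,0,0.021],"twist": [0,0,0],"jaw": 0.3},{"delta_pos": [0,0,0.021],"twist": [0,0,0],"jaw": 0.3}], newtons=45)

```text
clock: 18.1
eef_pos: [0.4916, -0.3537, 0.0523]
tcp_rot: [3.141, 0.0, 1.571]
contact_force: [-2.7, 0.3, 4.7]
finger_gap: 0.46
grasp_force: 45.0
```

Request:
servo_tool(commands=[{"delta_pos": [0,0,-0.005],"twist": [0,0,0],"jaw": 0.3},{"delta_pos": [0,0,-0.02],"twist": [0,0,0],"jaw": 0.3},{"delta_pos": [0,0,-0.05],"twist": [0,0,0],"jaw": 0.3},{"delta_pos": [0,0,-0.08],"twist": [0,0,0],"jaw": 0.3},{"delta_pos": [0.02,0,-0.1],"twist": [0,0,0],"jaw": 0.3},{"delta_pos": [0.05,0,-0.1],"twist": [0,0,0],"jaw": 0.3},{"delta_pos": [0.08,0,-0.1],"twist": [0,0,0],"jaw": 0.3},{"delta_pos": [0.12,0,-0.1],"twist": [0,0,0],"jaw": 0.3},{"delta_pos": [0.16,0,-0.1],"twist": [0,0,0],"jaw": 0.3},{"delta_pos": [0.2,0,-0.1],"twist": [0,0,0],"jaw": 0.3},{"delta_pos": [0.24,0,-0.1],"twist": [0,0,0],"jaw": 0.3},{"delta_pos": [0.28,0,-0.1],"twist": [0,0,0],"jaw": 0.3}])

```text
clock: 19.1
eef_pos: [0.4909, -0.0717, 0.1521]
tcp_rot: [3.141, -0.0, 1.571]
contact_force: [1.4, 0.5, -1.7]
finger_gap: 0.46
grasp_force: 45.0
```

Request:
servo_tool(commands=[{"delta_pos": [0.04,0,0],"twist": [0,0,0],"jaw": 0.3},{"delta_pos": [0.08,0,0],"twist": [0,0,-2],"jaw": 0.3},{"delta_pos": [0.12,0.005,0],"twist": [0,0,-5],"jaw": 0.3},{"delta_pos": [0.16,0.01,0],"twist": [0,0,-8],"jaw": 0.3},{"delta_pos": [0.2,0.01,0],"twist": [0,0,-11],"jaw": 0.3},{"delta_pos": [0.24,0.015,0],"twist": [0,0,-14],"jaw": 0.3},{"delta_pos": [0.28,0.02,0],"twist": [0,0,-17],"jaw": 0.3},{"delta_pos": [0.32,0.02,0],"twist": [0,0,-20],"jaw": 0.3},{"delta_pos": [0.36,0.02,0],"twist": [0,0,-22],"jaw": 0.3},{"delta_pos": [0.39,0.02,0],"twist": [0,0,-24],"jaw": 0.3},{"delta_pos": [0.413,0.02,0],"twist": [0,0,-25],"jaw": 0.3},{"delta_pos": [0.413,0.02,0],"twist": [0,0,-25],"jaw": 0.3}])

```text
clock: 20.1
eef_pos: [0.5101, 0.3433, 0.1515]
tcp_rot: [-3.142, -0.001, 2.012]
contact_force: [-0.1, -0.5, -2.1]
finger_gap: 0.465
grasp_force: 45.0
```

```bash
python3 v.py s3 top,435,203 scene,180,290 scene,385,150
python3 - <<'E'
from h import *
for n in("top","scene"):
    c=r.read_camera(n)
    for t,z in dict(round_block=.02,case=.014,mount=.032).items():
        for d in r.silhouettes(n,t)[:1]:
            m=d["pixels"].astype(np.uint8);k=max(cv2.findContours(m,0,1)[0],key=len)
            w=np.array([onplane(c,p[0][0],p[0][1],z)[:2] for p in k],np.float32)*1000
            v,u=np.nonzero(m);print(n,t,round(d["p"],2),m.sum(),u.mean().round(1),v.mean().round(1),onplane(c,u.mean(),v.mean(),z)[:2].round(4),[np.round(q,1) for q in cv2.minAreaRect(w)])
s=r.get_state();print(s["eef_pos"],s["tcp_rot"],s["contact_force"],s["finger_gap"])
E
```

```text
top round_block 0.91 338 434.1 202.5 [ 0.4898 -0.3516] [array([ 489.9, -351.3]), array([65.1, 61.7]), np.float64(90.0)]
top case 0.66 241 228.7 192.6 [0.5231 0.3136] [array([523.6, 314.4]), array([86.7, 30.2]), np.float64(27.1)]
top mount 0.67 90 266.6 161.7 [0.6215 0.19  ] [array([620.6, 190.3]), array([32.8, 29.1]), np.float64(0.5)]
scene round_block 0.73 724 180.2 292.2 [ 0.4946 -0.3552] [array([ 494.2, -354.3]), array([65.5, 75.2]), np.float64(60.4)]
scene case 0.81 727 388.0 151.0 [0.5151 0.3334] [array([514.2, 335.5]), array([ 90.2, 103.2]), np.float64(25.3)]
scene mount 0.51 185 384.2 195.4 [0.6266 0.1856] [array([626.5, 185.7]), array([37.7, 50.5]), np.float64(47.2)]
[0.51131099 0.33902667 0.15208882] [3.14141072e+00 3.46125019e-06 2.00702506e+00] [ 0.87188923 -0.11524932 -2.14713588] 0.4624831864878343
```

View pics/s3.png

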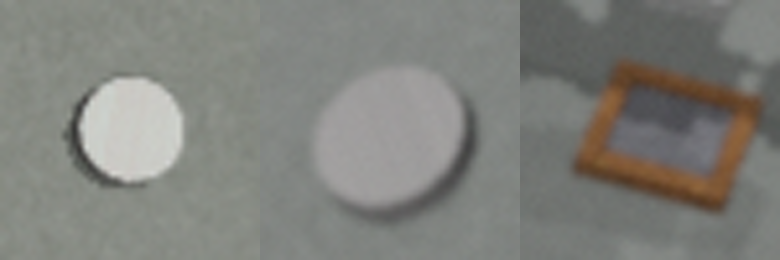

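The round block is alone at (434,202.5) in the top view and the case is clear. I lower the square block.

Request:
servo_tool(commands=[{"delta_pos": [0,0,0.03],"twist": [0,0,0],"jaw": 0.3},{"delta_pos": [0,0,0.06],"twist": [0,0,0],"jaw": 0.3},{"delta_pos": [0,0,0.085],"twist": [0,0,0],"jaw": 0.3},{"delta_pos": [0,0,0.1],"twist": [0,0,0],"jaw": 0.3},{"delta_pos": [0,0,0.107],"twist": [0,0,0],"jaw": 0.3},{"delta_pos": [0,0,0.109],"twist": [0,0,0],"jaw": 0.3},{"delta_pos": [0,0,0.11],"twist": [0,0,0],"jaw": 0.3},{"delta_pos": [0,0,0.111],"twist": [0,0,0],"jaw": 0.3},{"delta_pos": [0,0,0.1115],"twist": [0,0,0],"jaw": 0.3},{"delta_pos": [0,0,0.1115],"twist": [0,0,0],"jaw": 0.3}])

```text
clock: 21.48
eef_pos: [0.5115, 0.3396, 0.0413]
tcp_rot: [3.14, -0.0, 2.008]
contact_force: [0.1, 0.6, -2.4]
finger_gap: 0.462
grasp_force: 45.0
```

Request:
servo_tool(commands=[{"delta_pos": [0,0,0.0005],"twist": [0,0,0],"jaw": 0.3},{"delta_pos": [0,0,0.001],"twist": [0,0,0],"jaw": 0.3},{"delta_pos": [0,0,0.001],"twist": [0,0,0],"jaw": 0.3},{"delta_pos": [0,0,0.001],"twist": [0,0,0],"jaw": 0.3}])

```text
clock: 21.82
eef_pos: [0.5114, 0.3396, 0.0403]
tcp_rot: [3.141, -0.0, 2.008]
contact_force: [-2.8, -0.7, 6.2]
finger_gap: 0.461
grasp_force: 45.0
```

Request:
servo_tool(commands=[{"delta_pos": [0,0,0],"twist": [0,0,0],"jaw": 0.47},{"delta_pos": [0,0,0],"twist": [0,0,0],"jaw": 0.5},{"delta_pos": [0,0,0],"twist": [0,0,0],"jaw": 0.56},{"delta_pos": [0,0,0],"twist": [0,0,0],"jaw": 0.6},{"delta_pos": [0,0,-0.01],"twist": [0,0,0],"jaw": 0.6},{"delta_pos": [0,0,-0.04],"twist": [0,0,0],"jaw": 0.7},{"delta_pos": [0,0,-0.08],"twist": [0,0,0],"jaw": 0.9},{"delta_pos": [0,0,-0.112],"twist": [0,0,7],"jaw": 1},{"delta_pos": [0,0,-0.112],"twist": [0,0,14],"jaw": 1},{"delta_pos": [0,0,-0.112],"twist": [0,0,20],"jaw": 1},{"delta_pos": [0,0,-0.112],"twist": [0,0,25],"jaw": 1},{"delta_pos": [0,0,-0.112],"twist": [0,0,25],"jaw": 1}])

```text
clock: 22.82
eef_pos: [0.5112, 0.3394, 0.1523]
tcp_rot: [3.141, -0.0, 1.567]
contact_force: [-0.2, -0.2, -0.2]
finger_gap: 0.999
grasp_force: 0.0
```

Request:
servo_tool(commands=[{"delta_pos": [-0.44,-0.012,0],"twist": [0,0,0],"jaw": 1},{"delta_pos": [-0.44,-0.012,0],"twist": [0,0,0],"jaw": 1},{"delta_pos": [-0.44,-0.012,0],"twist": [0,0,0],"jaw": 1},{"delta_pos": [-0.44,-0.012,0],"twist": [0,0,0],"jaw": 1},{"delta_pos": [-0.44,-0.012,0],"twist": [0,0,0],"jaw": 1},{"delta_pos": [-0.44,-0.012,0],"twist": [0,0,0],"jaw": 1},{"delta_pos": [-0.44,-0.012,0],"twist": [0,0,0],"jaw": 1},{"delta_pos": [-0.44,-0.012,0],"twist": [0,0,0],"jaw": 1},{"delta_pos": [-0.44,-0.012,0],"twist": [0,0,0],"jaw": 1},{"delta_pos": [-0.44,-0.012,0],"twist": [0,0,0],"jaw": 1},{"delta_pos": [-0.44,-0.012,0],"twist": [0,0,0],"jaw": 1},{"delta_pos": [-0.44,-0.012,0],"twist": [0,0,0],"jaw": 1}])

```text
clock: 23.82
eef_pos: [0.4991, -0.1045, 0.1519]
tcp_rot: [3.141, 0.001, 1.571]
contact_force: [0.0, 0.2, -0.3]
finger_gap: 0.997
grasp_force: 0.0
```

```bash
python3 v.py s4 top,221,197 scene,388,150 top,267,163; python3 -c "
from h import *
s=r.get_state();print(s['eef_pos'],s['tcp_rot'],s['finger_gap'])"
```

```text
[ 0.49937101 -0.10030332  0.15163292] [ 3.14153554e+00 -1.48307332e-04  1.57283926e+00] 1.0031310780279454
```

View pics/s4.png

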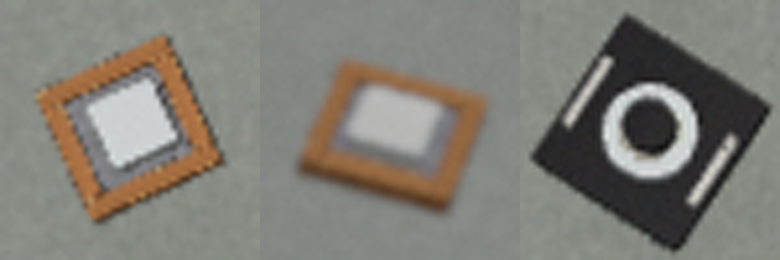

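The square block sits in the well, square to its walls and near the centre. The mount is centred on the white disc. Next is the round block.

Request:
servo_tool(commands=[{"delta_pos": [-0.252,-0.01,0],"twist": [0,0,0],"jaw": 1},{"delta_pos": [-0.252,-0.01,0],"twist": [0,0,0],"jaw": 1},{"delta_pos": [-0.252,-0.01,0],"twist": [0,0,0],"jaw": 1},{"delta_pos": [-0.252,-0.01,0],"twist": [0,0,0],"jaw": 1},{"delta_pos": [-0.252,-0.01,0],"twist": [0,0,0],"jaw": 1},{"delta_pos": [-0.252,-0.01,0],"twist": [0,0,0],"jaw": 1},{"delta_pos": [-0.252,-0.01,0],"twist": [0,0,0],"jaw": 1},{"delta_pos": [-0.252,-0.01,0],"twist": [0,0,0],"jaw": 1},{"delta_pos": [-0.252,-0.01,0.03],"twist": [0,0,0],"jaw": 1},{"delta_pos": [-0.252,-0.01,0.06],"twist": [0,0,0],"jaw": 1},{"delta_pos": [-0.252,-0.01,0.07],"twist": [0,0,0],"jaw": 1},{"delta_pos": [-0.252,-0.01,0.07],"twist": [0,0,0],"jaw": 1}])

```text
clock: 24.97
eef_pos: [0.4893, -0.3501, 0.0793]
tcp_rot: [-3.138, -0.003, 1.574]
contact_force: [-0.1, -0.2, -0.8]
finger_gap: 0.997
grasp_force: 0.0
```

Request:
servo_tool(commands=[{"delta_pos": [0,0,0.02],"twist": [0,0,0],"jaw": 1},{"delta_pos": [0,0,0.04],"twist": [0,0,0],"jaw": 1},{"delta_pos": [0,0,0.05],"twist": [0,0,0],"jaw": 1},{"delta_pos": [0,0,0.053],"twist": [0,0,0],"jaw": 1},{"delta_pos": [0,0,0.053],"twist": [0,0,0],"jaw": 1},{"delta_pos": [0,0,0.053],"twist": [0,0,0],"jaw": 0.9},{"delta_pos": [0,0,0.053],"twist": [0,0,0],"jaw": 0.85},{"delta_pos": [0,0,0.053],"twist": [0,0,0],"jaw": 0.8},{"delta_pos": [0,0,0.053],"twist": [0,0,0],"jaw": 0.76},{"delta_pos": [0,0,0.053],"twist": [0,0,0],"jaw": 0.72},{"delta_pos": [0,0,0.053],"twist": [0,0,0],"jaw": 0.68},{"delta_pos": [0,0,0.053],"twist": [0,0,0],"jaw": 0.6}], newtons=55)

```text
clock: 25.97
eef_pos: [0.4894, -0.3527, 0.0287]
tcp_rot: [-3.141, 0.0, 1.571]
contact_force: [-3.1, 0.6, 4.2]
finger_gap: 0.691
grasp_force: 55.0
```

Request:
servo_tool(commands=[{"delta_pos": [0,0,0],"twist": [0,0,0],"jaw": 0.5},{"delta_pos": [0,0,0],"twist": [0,0,0],"jaw": 0.5},{"delta_pos": [0,0,0],"twist": [0,0,0],"jaw": 0.5}])

```text
clock: 26.22
eef_pos: [0.4894, -0.3527, 0.0287]
tcp_rot: [-3.141, 0.0, 1.571]
contact_force: [-3.6, -1.0, 5.9]
finger_gap: 0.691
grasp_force: 55.0
```

Request:
servo_tool(commands=[{"delta_pos": [0,0,-0.005],"twist": [0,0,0],"jaw": 0.5},{"delta_pos": [0,0,-0.02],"twist": [0,0,0],"jaw": 0.5},{"delta_pos": [0,0,-0.045],"twist": [0,0,0],"jaw": 0.5},{"delta_pos": [0,0,-0.07],"twist": [0,0,0],"jaw": 0.5},{"delta_pos": [0.005,0,-0.09],"twist": [0,0,0],"jaw": 0.5},{"delta_pos": [0.02,0,-0.1],"twist": [0,0,0],"jaw": 0.5},{"delta_pos": [0.045,0,-0.1],"twist": [0,0,0],"jaw": 0.5},{"delta_pos": [0.075,0,-0.1],"twist": [0,0,0],"jaw": 0.5},{"delta_pos": [0.105,0,-0.1],"twist": [0,0,0],"jaw": 0.5},{"delta_pos": [0.135,0,-0.1],"twist": [0,0,0],"jaw": 0.5},{"delta_pos": [0.165,0,-0.1],"twist": [0,0,0],"jaw": 0.5},{"delta_pos": [0.195,0,-0.1],"twist": [0,0,0],"jaw": 0.5}])

```text
clock: 27.22
eef_pos: [0.489, -0.156, 0.1282]
tcp_rot: [-3.141, -0.0, 1.571]
contact_force: [-0.5, 0.7, -4.7]
finger_gap: 0.69
grasp_force: 55.0
```

Request:
servo_tool(commands=[{"delta_pos": [0.03,0,0],"twist": [0,0,0],"jaw": 0.5},{"delta_pos": [0.06,0,0],"twist": [0,0,0],"jaw": 0.5},{"delta_pos": [0.09,0,0],"twist": [0,0,0],"jaw": 0.5},{"delta_pos": [0.12,0.002,0],"twist": [0,0,0],"jaw": 0.5},{"delta_pos": [0.145,0.002,0],"twist": [0,0,0],"jaw": 0.5},{"delta_pos": [0.165,0.002,0],"twist": [0,0,0],"jaw": 0.5},{"delta_pos": [0.175,0.002,0],"twist": [0,0,0],"jaw": 0.5},{"delta_pos": [0.175,0.002,0],"twist": [0,0,0],"jaw": 0.5},{"delta_pos": [0.175,0.002,0],"twist": [0,0,0],"jaw": 0.5},{"delta_pos": [0.175,0.002,0],"twist": [0,0,0],"jaw": 0.5}])

```text
clock: 28.05
eef_pos: [0.4913, 0.0165, 0.1283]
tcp_rot: [-3.141, 0.0, 1.571]
contact_force: [-0.0, -1.2, -5.0]
finger_gap: 0.694
grasp_force: 55.0
```

```bash
python3 v.py s5 scene,302,200 scene,302,170 top,320,203; python3 -c "
from h import *
s=r.get_state();print(s['eef_pos'],s['contact_force'],s['finger_gap'])
for n in ('top','scene'):
  r.read_camera(n);print([(d['position'],d['p']) for d in r.look_for(n,'round_block')],[(d['position'],d['p']) for d in r.look_for(n,'anvil')])"
```

```text
[0.49134005 0.01653861 0.12839109] [-0.59153116  0.8317143  -5.3397805 ] 0.6943792086408843
[] [([0.3634, 0.1372, 0.0268], 0.92)]
[([0.4926, 0.0014, 0.121], 0.94)] [([0.351, -0.0035, 0.0308], 0.8), ([0.5013, 0.0076, 0.024], 0.57)]
```

View pics/s5.png

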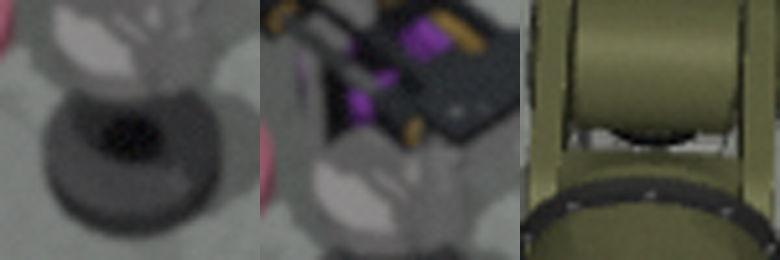

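The round block is held level above the dark anvil (spot visible at about scene (302,200)). I lower it by 75 mm.

Request:
servo_tool(commands=[{"delta_pos": [0.001,0,0.02],"twist": [0,0,0],"jaw": 0.5},{"delta_pos": [0.001,0,0.04],"twist": [0,0,0],"jaw": 0.5},{"delta_pos": [0.001,0,0.058],"twist": [0,0,0],"jaw": 0.5},{"delta_pos": [0.001,0,0.067],"twist": [0,0,0],"jaw": 0.5},{"delta_pos": [0.001,0,0.072],"twist": [0,0,0],"jaw": 0.5},{"delta_pos": [0.001,0,0.0735],"twist": [0,0,0],"jaw": 0.5},{"delta_pos": [0.001,0,0.0745],"twist": [0,0,0],"jaw": 0.5},{"delta_pos": [0.001,0,0.075],"twist": [0,0,0],"jaw": 0.5},{"delta_pos": [0.001,0,0.0753],"twist": [0,0,0],"jaw": 0.5},{"delta_pos": [0.001,0,0.0753],"twist": [0,0,0],"jaw": 0.5}])

```text
clock: 29.33
eef_pos: [0.4917, 0.0184, 0.0538]
tcp_rot: [3.14, 0.0, 1.571]
contact_force: [-0.2, 0.1, -2.6]
finger_gap: 0.695
grasp_force: 55.0
```

Request:
servo_tool(commands=[{"delta_pos": [0,0,0.0005],"twist": [0,0,0],"jaw": 0.5},{"delta_pos": [0,0,0.0005],"twist": [0,0,0],"jaw": 0.5},{"delta_pos": [0,0,0.0005],"twist": [0,0,0],"jaw": 0.7},{"delta_pos": [0,0,0.0005],"twist": [0,0,0],"jaw": 0.75},{"delta_pos": [0,0,0.0005],"twist": [0,0,0],"jaw": 0.82},{"delta_pos": [0,0,0.0005],"twist": [0,0,0],"jaw": 0.9},{"delta_pos": [0,0,0.0005],"twist": [0,0,0],"jaw": 0.95},{"delta_pos": [0,0,-0.005],"twist": [0,0,0],"jaw": 0.95},{"delta_pos": [0,0,-0.03],"twist": [0,0,0],"jaw": 0.95},{"delta_pos": [0,0,-0.06],"twist": [0,0,0],"jaw": 1},{"delta_pos": [0,0,-0.1],"twist": [0,0,0],"jaw": 1},{"delta_pos": [0,0,-0.14],"twist": [0,0,0],"jaw": 1}])

```text
clock: 30.33
eef_pos: [0.4907, 0.0184, 0.1949]
tcp_rot: [-3.141, -0.0, 1.571]
contact_force: [0.3, 0.3, 0.1]
finger_gap: 1.002
grasp_force: 0.0
```

Request:
servo_tool(commands=[{"delta_pos": [-0.12,-0.06,-0.05],"twist": [0,0,0],"jaw": 1},{"delta_pos": [-0.12,-0.06,-0.05],"twist": [0,0,0],"jaw": 1},{"delta_pos": [-0.2,-0.1,-0.05],"twist": [0,0,0],"jaw": 1},{"delta_pos": [-0.25,-0.1,-0.05],"twist": [0,0,0],"jaw": 1},{"delta_pos": [-0.3,-0.1,-0.05],"twist": [0,0,0],"jaw": 1},{"delta_pos": [-0.3,-0.1,-0.05],"twist": [0,0,0],"jaw": 1},{"delta_pos": [-0.3,-0.1,-0.05],"twist": [0,0,0],"jaw": 1},{"delta_pos": [-0.3,-0.1,-0.05],"twist": [0,0,0],"jaw": 1},{"delta_pos": [-0.3,-0.1,-0.05],"twist": [0,0,0],"jaw": 1},{"delta_pos": [-0.3,-0.1,-0.05],"twist": [0,0,0],"jaw": 1},{"delta_pos": [-0.3,-0.1,-0.05],"twist": [0,0,0],"jaw": 1}])

```text
clock: 31.25
eef_pos: [0.3915, -0.2812, 0.2432]
tcp_rot: [-3.142, -0.0, 1.571]
contact_force: [-0.6, 0.1, -0.5]
finger_gap: 0.997
grasp_force: 0.0
```

```bash
python3 v.py s6 top,320,203 scene,302,200 top,267,163; python3 -c "
from h import *
c=r.read_camera('top');cv2.imwrite('pics/topf.png',c['frame'][:,:,::-1])
for t,z in dict(round_block=.045,anvil=.025,square_block=.024,mount=.032).items():
  for d in r.silhouettes('top',t)[:2]:
    v,u=np.nonzero(d['pixels']);print(t,d['p'],len(u),onplane(c,u.mean(),v.mean(),z)[:2].round(4))"
```

```text
round_block 0.83 333 [0.4935 0.0163]
anvil 0.91 660 [ 0.3456 -0.0033]
anvil 0.64 616 [0.3605 0.1218]
square_block 0.65 181 [0.5119 0.3349]
mount 0.66 68 [0.6214 0.19  ]
mount 0.53 254 [0.4844 0.0108]
```

View pics/s6.png

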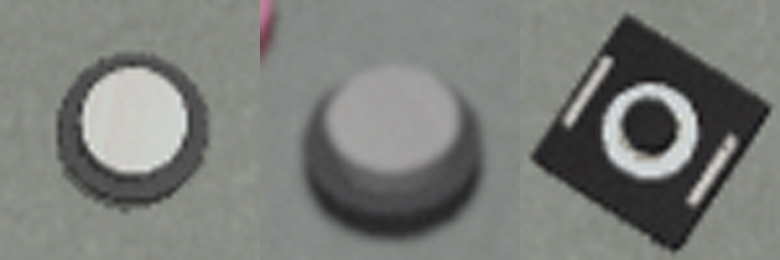

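View pics/topf.png

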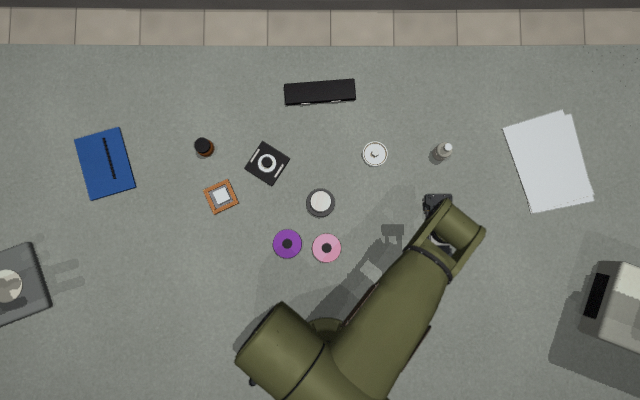

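All four pieces rest on their stations. The round block at (320,201) in the top view sits within a few millimetres of the anvil's centre, and the bottle and jar are where they were. I hand the job in.

```bash
python3 -c "
from station import r
print(r.close_job())"
```

```text
the job is handed in; nothing more can be done
None
```

All four pieces are set on their stations and the job is handed in at about 31 s of the 112 s; the last pictures show each piece flat and near its centre, with the bottle and jar unmoved, but the hand-in returned no verdict.

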